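Close two mainspring barrels with their snap caps

ROBOT

A 6-joint arm with a two-finger parallel gripper is mounted at the origin on a cart in front of the work surface, level with it; the furniture and walls round the work are solid. World frame = base frame: x ahead of the robot, y to its left, z up, the work surface at z = 0. Lengths are in m, angles in rad, forces in N, time in s.
With the tool pointing down it reaches from about 0.35 to 0.775 m from the base axis. Payload 7.3 kg.
Tool frame: the origin (TCP) lies at the very end of the fingers, on their centre line; the grasp point (between the pads) lies 19 mm behind it; z points along the fingers, x is the direction in which the jaws open and shut, and the axes are right-handed (so a half turn about z gives the same grasp; the last joint's range is limited). The gripper opens to 92 mm and grips with 3 to 60 N. Pads are 19 mm wide; open, the fingers measure 130 mm over their backs; the gripper's body (75 mm by 190 mm) begins 47 mm behind the grasp point.
Start: joints at [-1.294, 0.342, 1.524, -0, 1.275, -0.146], TCP at [0.215, -0.479, 0.227] pointing down, gripper open.
Joint ranges: [-2.53, 2.53], [-0.77, 2.02], [0.04, 2.7], [-1, 4.14], [0.28, 2.66], [-3.11, 3.11]. Speed limits (rad/s): [2.57, 2.57, 3.14, 3.14, 3.14, 3.14].

INTERFACE

Orientations are given as [roll, pitch, yaw] about the fixed x, y, z axes, in that order (R = Rz(yaw) Ry(pitch) Rx(roll)).
In Python, from cell import robot, read_camera, nets gives the robot as it stands. The module is installed in compiled form; this text tells all that it offers.
- The arm moves only by the tool carry_out, never from a script. Its arguments are lists of equal length, an entry for each row: "translation": the shift along the tool's x, y, z in m, a list of three; "turn": the turn, a rotation vector about the tool's x, y, z in rad, a list of three; "gripper": the gripper's target within -1 to 1 (shut at 1, half-way at 0, fully open at -1). A call has 1 to 10 rows; each row shifts and turns the commanded pose from where the row before left it, along the tool's axes as they then stand; what a row does not reach is not made up. A row lasts 1/10 s, in which the tool goes at most 50 mm and 8.59 degrees, less where a joint would pass 70% of its speed; a pose out of reach is approached as far as the arm can. A call with a gripper value outside its range is refused whole. The fingers move at their own pace and stop on an object; "squeeze" is the grip in N (left out, the last holds). Time passes only in rows, so rows that do not move let the fingers close. It gives the time, the measured TCP pose, the force and the opening at its end, in the units of the state.
- robot.observe(): the state, without advancing time (a new reading comes with each control period).
- read_camera(name): name is "scene" or "top" or "wrist"; returns a dict with "img" (384x512x3 uint8, red, green, blue), "fx", "fy", "cx", "cy" (pixels), "distortion" ([k1, k2, p1, p2, k3] as OpenCV has them; the pictures are not rectified), "world_from_camera" (4x4, takes a point from camera to world coordinates). Camera axes: x right, y down, z forward; pixel columns grow to the right and rows downward; lengths in m; the calibration is good to about 2 mm. A picture is of the moment at which its call begins. There is no depth.
- robot.hand_in(): hands the job in, once; it reports no verdict.
Trained networks look in a picture, given as the dict that the camera call returned (one of the last four; its "shot" number tells which), for a name from the list of things; names that differ only in an ending like _2 or _b are one class to them, and where a whole thing is asked for, a point or a joint stands for the part that bears it (a point fixed in the world has none). Each returns a list of dicts, best first, with "score" (0 to 1); they miss things now and then, are a little off and sometimes report something else, mostly with a low value. They report only what shows in the picture. A call takes as long as a camera call. They do not tell look-alikes from the thing itself.
- nets.regions_of(picture, name): "region" (384x512 bool, what is visible of it) and "pixel" ([column, row] in pixels, amid what is visible of it).
- nets.tip_of(picture, name): "pixel" ([column, row] in pixels: a listed point, or the origin of a listed thing).
The state is a dict: "time": time; "qpos": joint angles; "qvel": joint speeds; "joint_efforts": joint torques, N m; "tool_pos": TCP position; "tool_rot": TCP orientation; "contact_force": force on the tool from outside, world axes, zero at the start; "torque": the same for the moment, N m; "opening": finger opening in m.
Only numpy, scipy, OpenCV 4.12 (cv2) and the standard library are available. Lean on these libraries where they do the work, as an engineer would, in place of code of your own. Each camera call takes 0.05 s, during which the arm holds its last target. There are 200 camera calls.

TASK

Close the two clock mainspring barrels on the wooden blocks: match each loose brass cap to the barrel it fits, small to small and large to large, lower it over the arbor and press it straight down until it snaps past the ring and its flange lies flat on the rim all round. Close both, in either order, and do not let up on the last one: the program finishes while the gripper is still holding that cap down, pressing it on to its rim with a steady 10 to 20 N. Never press with more than 60 N, and leave the eye loupe, the brass ring and the tweezers where they are.

Things in the scene. Friction and masses are not known exactly. Their poses are not given: they have to be found in the camera images.
- cap_s_center (a point): middle (half-way up, on the axis) of the small brass barrel cap, a loose turned part lying boss up on a thin dark rubber mat, 25 mm high, 0.1 kg; z up its axis, yaw is of no matter. From below: plug 42 mm across, 9 mm high; flange 52 mm across, 3 mm thick, its top 0.5 mm below this point; knurled boss 18 mm across, 13 mm high, to grip. A 10 mm bore runs right through
- cap_l_center (a point): middle (half-way up, on the axis) of the large brass barrel cap, a loose turned part lying boss up on a thin dark rubber mat, 25 mm high, 0.1 kg; z up its axis, yaw is of no matter. From below: plug 52 mm across, 9 mm high; flange 62 mm across, 3 mm thick, its top 0.5 mm below this point; knurled boss 18 mm across, 13 mm high, to grip. A 10 mm bore runs right through
- cap_s: the small cap itself, origin at the centre of its underside, z up along its axis; its plug has a 3 mm bead at the lower edge and a thinner neck above
- cap_l: the large cap itself, origin at the centre of its underside, z up along its axis; its plug has a 3 mm bead at the lower edge and a thinner neck above
- barrel_s_rim (a point): middle of the small barrel's open mouth, level with its rim top, 40 mm above the bench; z up. Home: the cap's flange lies on the rim, the cap's middle 3.5 mm above this point. The cap meets the snap ring with its flange 8 mm above the rim; pushing past takes 4 to 15 N (up to 22 N if off centre), then the push drops suddenly, the cap runs home and stays
- barrel_l_rim (a point): middle of the large barrel's open mouth, level with its rim top, 40 mm above the bench; z up. Home: the cap's flange lies on the rim, the cap's middle 3.5 mm above this point. The cap meets the snap ring with its flange 8 mm above the rim; pushing past takes 4 to 15 N (up to 22 N if off centre), then the push drops suddenly, the cap runs home and stays
- barrel_s: the small mainspring barrel, origin at the centre of its underside, z up: a brass drum 54 mm across, 26 mm high, toothed round its foot, mouth 45 mm across, held fast on a round wooden block 14 mm thick. A steel arbor 7 mm thick stands in its centre, tapered tip 13 mm above the rim. A sprung round-wire steel snap ring lies in the wall just below the mouth
- barrel_l: the large mainspring barrel, origin at the centre of its underside, z up: a brass drum 64 mm across, 26 mm high, toothed round its foot, mouth 55 mm across, held fast on a round wooden block 14 mm thick. A steel arbor 7 mm thick stands in its centre, tapered tip 13 mm above the rim. A sprung round-wire steel snap ring lies in the wall just below the mouth
- eye_loupe_mid (a point): middle of a black eye loupe standing on the green mat, 36 mm across and 39 mm high; bystander
- brass_ring_mid (a point): middle of a plain brass case ring on the bench, 30 mm across and 19 mm high; bystander, no part of the job
- tweezers_mid (a point): middle of steel tweezers lying at the near side of the green mat, 126 mm long, 8 mm high; bystander
- magnifier (a point): middle of a bench magnifier, fixed, that hangs 0.5 m above the bench behind the green mat; its arm runs from here to the left, and its lens and frame reach about 80 mm to every side. Keep the robot's wrist and forearm clear of it, above all on the first move across
Things that resemble listed ones, but are neither listed nor needed, are in the scene too. What is shaped like the part that bears barrel_l_rim but blue is not meant.

How it is judged:
By the outcome, as a careful person would: the job done as asked, in the order asked, and still so for the second after the job is handed in, while the arm keeps its last pose, push and grip.
It also fails if it takes over 66 s, if anything falls off the work surface, if the arm or the gripper's body presses on something with over 40 N, if the wrist force passes 120 N, or if a joint passes its speed limit or range.

## Working session

There is one attempt and no reset: what is moved stays moved. The work goes in short steps, Python scripts to look and compute and a tool call to move; the robot and the scene stay as the last step left them, time stands still between calls to the robot, and variables do not carry over. Pictures are saved under pics/ and viewed, about 8 in all and at most 12, crops included, and the job is handed in when it is done.

Besides the shell and the picture viewer there is one more tool, called after ">>>" as a command line: name --argument value ..., lists and objects as JSON in quotes. carry_out: Moves the arm, as the interface text tells. Its arguments: {"type":"object","properties":{"translation":{"type":"array","items":{"type":"array","items":{"type":"number"}}},"turn":{"type":"array","items":{"type":"array","items":{"type":"number"}}},"gripper":{"type":"array","items":{"type":"number"}},"squeeze":{"type":"number"}},"required":["translation","turn","gripper"]}

```bash
mkdir -p pics
cat > h.py <<'E'
import numpy as np, cv2
from cell import robot, read_camera, nets
def ray(p,px):
    K=np.array([[p["fx"],0,p["cx"]],[0,p["fy"],p["cy"]],[0,0,1.]])
    u=cv2.undistortPoints(np.array([[px]],float),K,np.array(p["distortion"],float))[0,0]
    T=np.array(p["world_from_camera"]); return T[:3,3],T[:3,:3]@np.array([u[0],u[1],1])
def at_z(p,px,z):
    o,d=ray(p,px); return (o+d*(z-o[2])/d[2])
def proj(p,X):
    K=np.array([[p["fx"],0,p["cx"]],[0,p["fy"],p["cy"]],[0,0,1.]])
    T=np.linalg.inv(np.array(p["world_from_camera"]))
    r,_=cv2.Rodrigues(T[:3,:3]); return cv2.projectPoints(np.array(X,float).reshape(-1,1,3),r,T[:3,3],K,np.array(p["distortion"],float))[0][:,0]
def save(name,img,s=1):
    cv2.imwrite("pics/"+name,cv2.resize(img[...,::-1],None,fx=s,fy=s,interpolation=cv2.INTER_CUBIC))
E
python3 - <<'E'
from h import *
s=robot.observe(); print(s)
for c in ("scene","top"):
    p=read_camera(c); save(c+"0.png",p["img"],1.5)
    print(c,np.round(p["world_from_camera"],3).tolist(),p["fx"])
    for n,z in (("cap_s_center",.014),("cap_l_center",.014),("barrel_s_rim",.04),("barrel_l_rim",.04),("eye_loupe_mid",.02),("brass_ring_mid",.01),("tweezers_mid",.004),("magnifier",.5)):
        for r in nets.tip_of(p,n)[:4]: print(n,round(r["score"],2),np.round(r["pixel"],1),np.round(at_z(p,r["pixel"],z),4))
E
```

```text
{'time': 0.0, 'qpos': array([-1.29399031e+00,  3.42730949e-01,  1.52502657e+00,  4.00191743e-06,
        1.27538559e+00, -1.45975982e-01]), 'qvel': array([ 4.08658078e-04,  1.27816931e-03, -4.18799136e-04,  1.56842176e-05,
        4.37139628e-04, -2.47578380e-04]), 'joint_efforts': array([-1.46781302e-03, -4.31246245e+01, -2.44219333e+01,  7.17184972e-02,
        5.59122430e-02, -1.17765535e-04]), 'tool_pos': array([ 0.21532732, -0.47836304,  0.22603736]), 'tool_rot': array([-3.14136334e+00,  1.53341074e-03, -1.14801532e+00]), 'contact_force': array([ 0.52880827, -1.12113284,  0.26611486]), 'torque': array([ 0.00997114, -0.01351011, -0.01055811]), 'opening': 0.09199647399287723}
scene [[-0.759, -0.285, 0.586, -0.167], [-0.651, 0.306, -0.695, 0.846], [0.019, -0.908, -0.418, 0.802], [0.0, 0.0, 0.0, 1.0]] 441.96520182098794
cap_s_center 0.48 [268.6 254.9] [ 0.5797 -0.0826  0.014 ]
cap_l_center 0.8 [296.  267.7] [ 0.4728 -0.0852  0.014 ]
barrel_l_rim 0.63 [246.7 289.6] [0.4907 0.119  0.04  ]
barrel_l_rim 0.58 [339.9 241.5] [ 0.4326 -0.2692  0.04  ]
eye_loupe_mid 0.71 [208.9 318.2] [0.501
[... 238 characters left out ...]
]
top [[0.024, -0.991, 0.132, 0.413], [-1.0, -0.026, -0.008, 0.013], [0.011, -0.132, -0.991, 1.394], [0.0, 0.0, 0.0, 1.0]] 379.8782094428735
cap_s_center 0.63 [279.5 192.3] [ 0.584  -0.0833  0.014 ]
cap_l_center 0.8 [273.4 228.8] [ 0.4505 -0.0634  0.014 ]
barrel_s_rim 0.7 [316.4 195. ] [ 0.5744 -0.2142  0.04  ]
barrel_l_rim 0.69 [226.3 215.8] [0.4917 0.1065 0.04  ]
barrel_l_rim 0.67 [331.1 238.6] [ 0.4206 -0.2666  0.04  ]
eye_loupe_mid 0.55 [185.7 213.2] [0.4986 0.2543 0.02  ]
eye_loupe_mid 0.53 [224.7 218.4] [0.4833 0.1133 0.02  ]
brass_ring_mid 0.47 [248.9 166.1] [0.6792 0.0314 0.01  ]
tweezers_mid 0.5 [192.9 230.4] [0.4379 0.228  0.004 ]
magnifier 0.83 [147.4 151.6] [0.6136 0.2685 0.5   ]
```

View pics/top0.png

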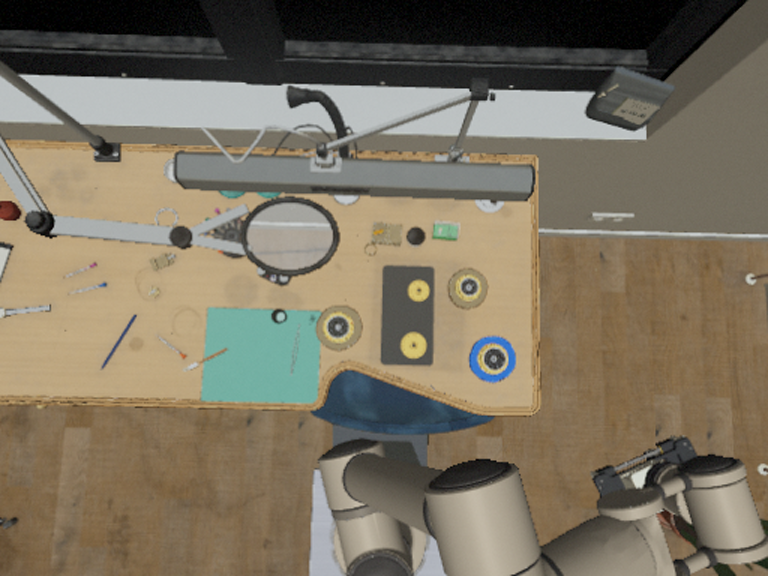

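View pics/scene0.png

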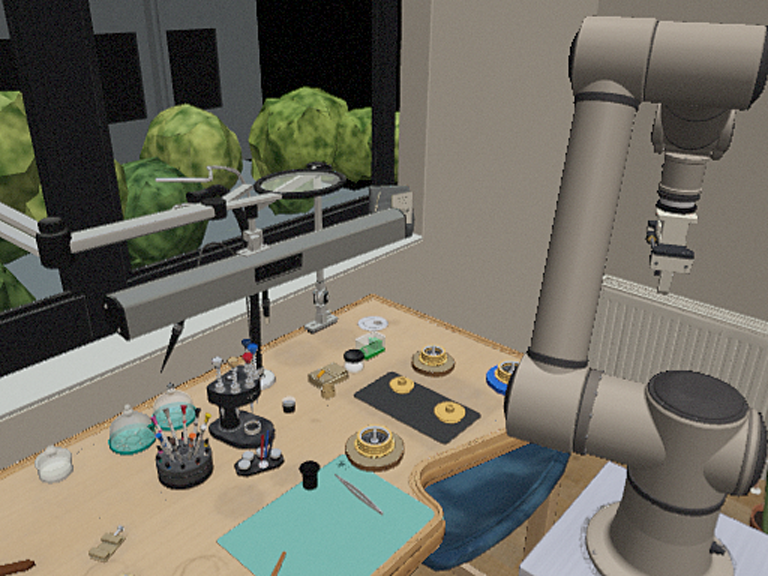

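The right-hand drum on the blue block, top picture (329,239), is the look-alike. The wooden-block drums are at (226,218) and (311,191), and the caps are at (279,193) and (275,230). I'll move across low, clear of the magnifier, and confirm with the wrist camera.

>>> carry_out --translation '[[-0.025,-0.037,-0.009],[-0.025,-0.037,-0.009],[-0.025,-0.037,-0.009],[-0.025,-0.037,-0.009],[-0.025,-0.037,-0.009],[-0.025,-0.037,-0.009],[-0.025,-0.037,-0.009],[-0.025,-0.037,-0.009],[-0.025,-0.037,-0.009],[-0.025,-0.037,-0.009]]' --turn '[[0,0,0],[0,0,0],[0,0,0],[0,0,0],[0,0,0],[0,0,0],[0,0,0],[0,0,0],[0,0,0],[0,0,0]]' --gripper '[0,0,0,0,0,0,0,0,0,0]' --squeeze 30

```text
time: 1.9
tool_pos: [0.4509, -0.0972, 0.3173]
tool_rot: [-3.141, -0.001, -1.148]
contact_force: [-0.0, -1.7, -0.1]
opening: 0.046
```

```bash
cat >> h.py <<'E'
from scipy.spatial.transform import Rotation as Ro
def togo(X):
    s=robot.observe(); R=Ro.from_euler("xyz",s["tool_rot"]).as_matrix()
    return R.T@(np.array(X)-s["tool_pos"])
def find(names,pics=None,k=3):
    for c in pics or ("wrist",):
        p=read_camera(c)
        for n,z in names:
            for r in nets.tip_of(p,n)[:k]: print(c,n,round(r["score"],2),np.round(r["pixel"],1),np.round(at_z(p,r["pixel"],z),4))
    return p
ALL=(("cap_s_center",.014),("cap_l_center",.014),("barrel_s_rim",.04),("barrel_l_rim",.04))
E
python3 - <<'E'
from h import *
s=robot.observe(); print(s["time"],s["tool_pos"],s["tool_rot"],s["opening"],s["contact_force"])
p=find(ALL); save("w1.png",p["img"],1.5); print(np.round(p["world_from_camera"],3).tolist(),p["fx"])
E
```

```text
1.9 [ 0.45092062 -0.09720902  0.31733988] [-3.14116149e+00 -6.35771581e-04 -1.14798846e+00] 0.045956287434811734 [-0.02097045 -1.71642809 -0.07340558]
wrist cap_s_center 0.83 [283.9  77.4] [ 0.5736 -0.0806  0.014 ]
wrist cap_l_center 0.86 [240.7 155.6] [ 0.4449 -0.069   0.014 ]
wrist barrel_s_rim 0.81 [369.3 103.8] [ 0.589  -0.2024  0.04  ]
wrist barrel_l_rim 0.78 [128.9  80.3] [0.4824 0.1129 0.04  ]
wrist barrel_l_rim 0.64 [50.1 26.6] [0.5076 0.2412 0.04  ]
wrist barrel_l_rim 0.6 [346.1 223.6] [ 0.4195 -0.257   0.04  ]
[[0.41, -0.877, -0.252, 0.518], [-0.912, -0.393, -0.114, -0.066], [0.001, 0.276, -0.961, 0.476], [0.0, 0.0, 0.0, 1.0]] 306.0870195542381
```

View pics/w1.png

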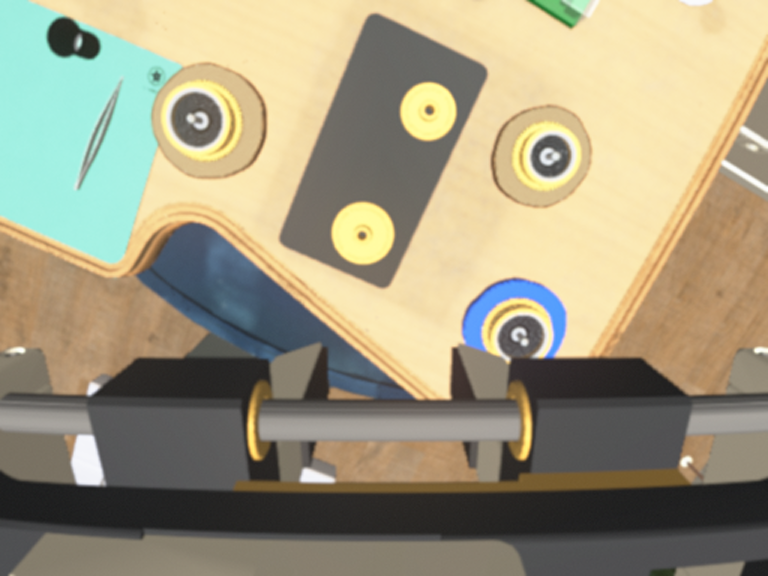

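The wrist picture confirms it. The large wooden-block barrel is at (133,80) and the small one at (365,104), with the blue-block look-alike at (346,223). The large cap is at (242,155) and the small one at (285,74). I'll go above the large cap.

Run:
```python
from h import *
print(togo([0.447,-0.067,0.13]))
```

```text
[-0.03050142 -0.01064583  0.1864184 ]
```

>>> carry_out --translation '[[-0.006,-0.002,0.037],[-0.006,-0.002,0.037],[-0.006,-0.002,0.037],[-0.006,-0.002,0.037],[-0.006,-0.002,0.037],[0,0,0]]' --turn '[[0,0,0],[0,0,0],[0,0,0],[0,0,0],[0,0,0],[0,0,0]]' --gripper '[0,0,0,0,0,0]'

```text
time: 2.75
tool_pos: [0.4432, -0.0675, 0.1279]
tool_rot: [3.134, 0.007, -1.15]
contact_force: [0.2, -0.0, -0.0]
opening: 0.0455
```

```bash
cat >> h.py <<'E'
from scipy.optimize import least_squares
def fitc(p,X0,r,z,band=.006,it=4,sign=0):
    """refine centre of a horizontal circle radius r at height z by radial gradient; returns centre, rms mm, n"""
    g=cv2.GaussianBlur(p["img"].astype(np.float32).mean(2),(0,0),1.0)
    X0=np.array(X0[:2],float); a=np.linspace(0,2*np.pi,120,endpoint=False)
    for _ in range(it):
        rr=np.arange(r-band,r+band,.0004)
        P=np.array([[[X0[0]+q*np.cos(t),X0[1]+q*np.sin(t),z] for q in rr] for t in a])
        uv=proj(p,P).reshape(len(a),len(rr),2).astype(np.float32)
        v=cv2.remap(g,uv[...,0],uv[...,1],cv2.INTER_LINEAR,borderMode=cv2.BORDER_REFLECT)
        d=np.gradient(v,axis=1); m=np.abs(d) if sign==0 else sign*d
        i=m[:,2:-2].argmax(1)+2; s=m[np.arange(len(a)),i]; ok=s>max(np.median(s)*.5,1)
        q=rr[i]; 
        f=lambda x:(q-(r+x[2])-x[0]*np.cos(a)-x[1]*np.sin(a))[ok]*1e3
        w=least_squares(f,[0,0,0],loss="soft_l1",f_scale=.3)
        X0=X0+w.x[:2]
    return X0,w.x[2],np.median(np.abs(w.fun)),ok.sum()
E
python3 - <<'E'
from h import *
s=robot.observe(); print(s["time"],s["tool_pos"],s["contact_force"])
p=find(ALL[1:2]+ALL[3:]); save("w2.png",p["img"],1.5)
print(fitc(p,[.447,-.067],.031,.0132,sign=-1),fitc(p,[.447,-.067],.009,.026,band=.004),fitc(p,[.447,-.067],.005,.026,band=.003))
print(proj(p,[s["tool_pos"]]))
E
```

```text
2.75 [ 0.44323507 -0.06750672  0.12790923] [ 0.17701216 -0.0374239  -0.02871671]
wrist cap_l_center 0.57 [262.1 187.4] [ 0.4473 -0.0672  0.014 ]
wrist barrel_l_rim 0.55 [70.4 62.3] [0.4847 0.1136 0.04  ]
(array([ 0.44529018, -0.06994422]), np.float64(0.00016706897063264084), np.float64(0.19631878857443807), np.int64(120)) (array([ 0.44925231, -0.06825006]), np.float64(-0.0008928272010704526), np.float64(0.46111300014657997), np.int64(104)) (array([ 0.44517893, -0.06993901]), np.float64(-0.00042682799235462855), np.float64(0.19618778916357915), np.int64(120))
[[260.25160529 245.25050423]]
```

View pics/w2.png

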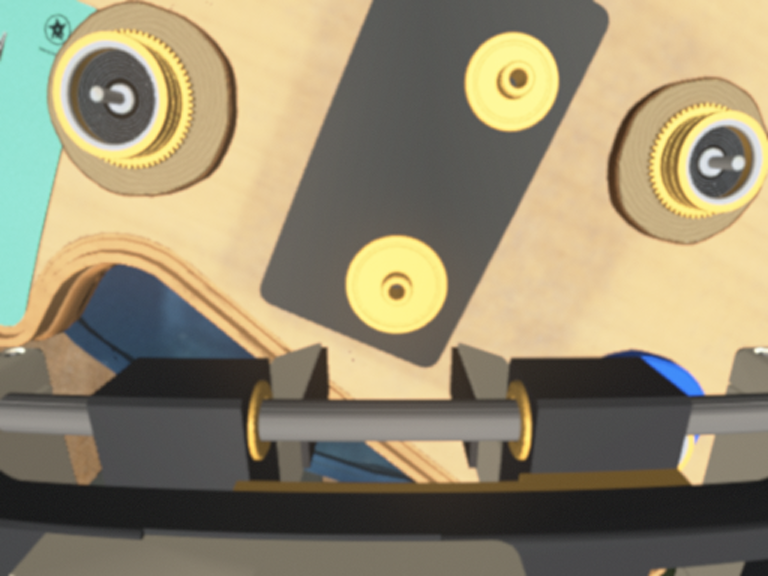

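Run:
```python
from h import *
s=robot.observe(); print(s["tool_pos"],s["tool_rot"],s["qvel"])
print(togo([0.4453,-0.0699,0.022]))
```

```text
[ 0.44787252 -0.06886601  0.13314851] [-3.14019129e+00 -1.63250159e-03 -1.14948217e+00] [ 0.00640367 -0.01853263 -0.01422025  0.00020194 -0.00520924  0.00341404]
[-0.00028993  0.00292617  0.11114419]
```

>>> carry_out --translation '[[0,0.001,0.022],[0,0.001,0.022],[0,0.001,0.022],[0,0,0],[0,0,0],[0,0,0]]' --turn '[[0,0,0],[0,0,0],[0,0,0],[0,0,0],[0,0,0],[0,0,0]]' --gripper '[0,0,0,0,0,0]'

```text
time: 3.5
tool_pos: [0.4457, -0.0694, 0.0675]
tool_rot: [-3.139, -0.003, -1.148]
contact_force: [-0.4, 0.6, -0.4]
opening: 0.0459
```

Run:
```python
from h import *
s=robot.observe(); print(s["time"],s["tool_pos"],s["tool_rot"],s["contact_force"])
p=read_camera("wrist")
a=fitc(p,[.4453,-.0699],.031,.0132,sign=-1);print(a,fitc(p,[.4453,-.0699],.005,.026,band=.003))
print(togo([*a[0],.022]))
```

```text
3.5 [ 0.44574222 -0.06944274  0.06751616] [-3.13899726e+00 -2.53060814e-03 -1.14831898e+00] [-0.44181049  0.55507451 -0.41527488]
(array([ 0.44518659, -0.06996643]), np.float64(6.994660021825242e-05), np.float64(0.07653192405281496), np.int64(120)) (array([ 0.44509342, -0.06992625]), np.float64(-0.00018492732980145425), np.float64(0.015479310157129264), np.int64(120))
[0.00033546 0.00075451 0.0453348 ]
```

>>> carry_out --translation '[[0,0.0008,0.018],[0,0,0.018],[0,0,0.009],[0,0,0.004],[0,0,0.001],[0,0,0.001],[0,0,0],[0,0,0],[0,0,0],[0,0,0]]' --turn '[[0,0,0],[0,0,0],[0,0,0],[0,0,0],[0,0,0],[0,0,0],[0,0,0],[0,0,0],[0,0,0],[0,0,0]]' --gripper '[0,0,0,0,0,0,0,0,0,0]'

```text
time: 4.55
tool_pos: [0.4437, -0.0691, 0.0149]
tool_rot: [-3.141, -0.0, -1.148]
contact_force: [0.3, -0.7, -0.6]
opening: 0.0462
```

>>> carry_out --translation '[[0.0013,-0.001,0],[0,0,0],[0,0,0],[0,0,0]]' --turn '[[0,0,0],[0,0,0],[0,0,0],[0,0,0]]' --gripper '[0,0,0,0]'

```text
time: 4.95
tool_pos: [0.445, -0.0699, 0.0147]
tool_rot: [3.141, -0.0, -1.148]
contact_force: [0.7, -0.1, 0.0]
opening: 0.0457
```

Run:
```python
from h import *
s=robot.observe(); print(s["time"],s["tool_pos"],s["tool_rot"],s["contact_force"],s["qvel"])
p=read_camera("wrist")
print(fitc(p,[.4453,-.0699],.031,.0132,sign=-1),fitc(p,[.4453,-.0699],.005,.026,band=.003),togo([.4452,-.0699,.0142]))
```

```text
4.95 [ 0.44503499 -0.06987787  0.01467447] [ 3.14147871e+00 -2.58312129e-06 -1.14805145e+00] [ 0.69399378 -0.06676451  0.02122137] [ 0.00090689 -0.00082417  0.0018916   0.00153265  0.00096453  0.00197557]
(array([ 0.44891377, -0.06920583]), np.float64(-0.0032555226548795346), np.float64(0.6409085223757658), np.int64(73)) (array([ 0.44489887, -0.0699556 ]), np.float64(-0.00011628754597337848), np.float64(0.09847247579263976), np.int64(120)) [ 0.00011142 -0.00013569  0.00047851]
```

Aligned. Grip the boss firmly, then lift.

>>> carry_out --translation '[[0,0,0.0005],[0,0,0],[0,0,0],[0,0,0],[0,0,0],[0,0,0],[0,0,0],[0,0,0]]' --turn '[[0,0,0],[0,0,0],[0,0,0],[0,0,0],[0,0,0],[0,0,0],[0,0,0],[0,0,0]]' --gripper '[1,1,1,1,1,1,1,1]' --squeeze 50

```text
time: 5.8
tool_pos: [0.4452, -0.07, 0.0143]
tool_rot: [-3.141, -0.0, -1.148]
contact_force: [0.6, -1.7, 3.6]
opening: 0.0165
```

>>> carry_out --translation '[[0,0,-0.005],[0,0,-0.01],[0,0,-0.02],[0,0,-0.025],[0,0,-0.025],[0,0,-0.02],[0,0,0],[0,0,0],[0,0,0]]' --turn '[[0,0,0],[0,0,0],[0,0,0],[0,0,0],[0,0,0],[0,0,0],[0,0,0],[0,0,0],[0,0,0]]' --gripper '[1,1,1,1,1,1,1,1,1]'

```text
time: 6.7
tool_pos: [0.4443, -0.0696, 0.1183]
tool_rot: [3.14, 0.001, -1.148]
contact_force: [0.5, -0.4, -2.0]
opening: 0.0165
```

Run:
```python
from h import *
s=robot.observe(); print(s["time"],s["tool_pos"],s["tool_rot"],s["contact_force"],s["opening"])
p=read_camera("wrist"); save("w3.png",p["img"],1.5)
print(proj(p,[s["tool_pos"]]))
for n in ALL[3:]:
  for r in nets.tip_of(p,n[0])[:3]: print(n,r["score"],r["pixel"],at_z(p,r["pixel"],.04))
for X in ([.485,.113],[.489,.112]):
  for r,z,b,sg in((.0275,.04,.004,0),(.032,.04,.004,0)): print(r,fitc(p,X,r,z,band=b,sign=sg))
print(togo([.487,.1125,.115]))
```

```text
6.7 [ 0.44428962 -0.06960436  0.11834683] [ 3.14014337e+00  1.24250653e-03 -1.14800436e+00] [ 0.51806494 -0.36257084 -1.96349005] 0.01645946414910643
[[260.24393866 245.2401058 ]]
('barrel_l_rim', 0.04) 0.87 [58.6, 62.3] [0.48363215 0.11437214 0.04      ]
('barrel_l_rim', 0.04) 0.55 [431.2, 307.0] [ 0.41718532 -0.25836558  0.04      ]
0.0275 (array([0.48428636, 0.1109349 ]), np.float64(-0.003171022349291821), np.float64(0.030114740524711085), np.int64(120))
0.032 (array([0.48404658, 0.11207486]), np.float64(8.499087509537335e-05), np.float64(0.10023610545942274), np.int64(120))
0.0275 (array([0.48684085, 0.10785038]), np.float64(-0.00028852196502023893), np.float64(0.8952735926223494), np.int64(100))
0.032 (array([0.49143481, 0.11428895]), np.float64(-0.0005624723804437242), np.float64(1.5583487229361799), np.int64(108))
[-0.14859615 -0.11363807  0.00323777]
```

View pics/w3.png

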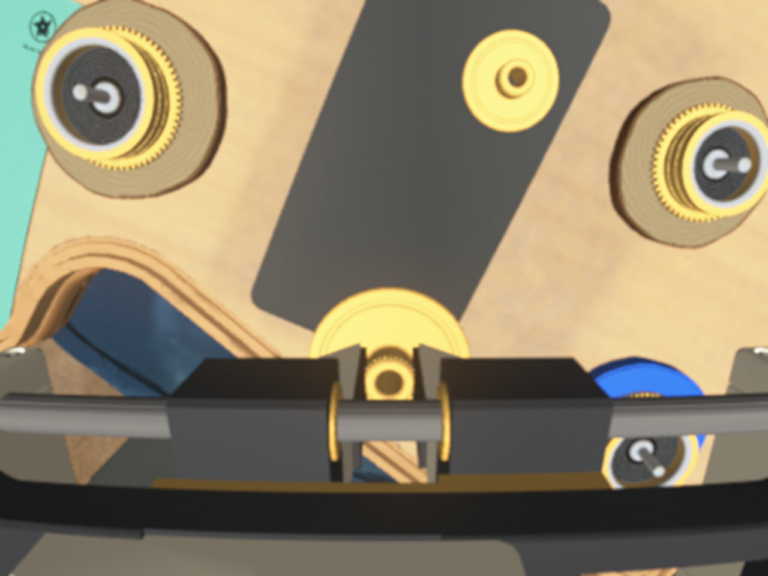

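Run:
```python
from h import *
print(togo([.420,.083,.115]))
```

```text
[-0.14918763 -0.04043367  0.00336554]
```

>>> carry_out --translation '[[-0.015,-0.004,0],[-0.025,-0.007,0],[-0.03,-0.008,0],[-0.03,-0.008,0],[-0.025,-0.007,0.003],[-0.015,-0.004,0],[-0.009,-0.002,0],[0,0,0],[0,0,0],[0,0,0]]' --turn '[[0,0,0],[0,0,0],[0,0,0],[0,0,0],[0,0,0],[0,0,0],[0,0,0],[0,0,0],[0,0,0],[0,0,0]]' --gripper '[1,1,1,1,1,1,1,1,1,1]'

```text
time: 7.8
tool_pos: [0.4206, 0.0817, 0.1161]
tool_rot: [3.141, -0.0, -1.149]
contact_force: [-0.0, 0.1, -0.7]
opening: 0.0169
```

```bash
cat >> h.py <<'E'
def R():
    s=robot.observe(); print(s["time"],np.round(s["tool_pos"],4),np.round(s["tool_rot"],4),np.round(s["contact_force"],1),round(s["opening"],4)); return s
E
python3 - <<'E'
from h import *
s=R(); p=read_camera("wrist"); save("w4.png",p["img"],1.5)
X=[.484,.112]
for r,z,b in((.032,.04,.0035),(.0275,.04,.002),(.0035,.050,.002)): print(r,fitc(p,X,r,z,band=b))
for n in nets.tip_of(p,"barrel_l_rim")[:2]: print(n["score"],at_z(p,n["pixel"],.04))
# held cap: flange top circle (z=tip-.001), boss bore
t=s["tool_pos"]
print("bore",fitc(p,t,.005,t[2]+.012,band=.003),"flange",fitc(p,t,.031,t[2]-.001,band=.004))
E
```

```text
7.8 [0.4206 0.0817 0.1161] [ 3.1415e+00 -2.0000e-04 -1.1489e+00] [-0.   0.1 -0.7] 0.0169
0.032 (array([0.48431062, 0.11203359]), np.float64(0.0023722291827645743), np.float64(0.1369220498263543), np.int64(120))
0.0275 (array([0.48537715, 0.11052806]), np.float64(-0.0010255087610732702), np.float64(0.13361291621244925), np.int64(120))
0.0035 (array([0.48297745, 0.11219968]), np.float64(0.0007663288096886659), np.float64(0.013915547640592954), np.int64(82))
0.96 [0.48261775 0.10999611 0.04      ]
0.64 [0.48315405 0.11129798 0.04      ]
bore (array([0.42014942, 0.08228567]), np.float64(-5.985709110063573e-05), np.float64(0.1564288070516156), np.int64(120)) flange (array([0.41986838, 0.08098944]), np.float64(0.0011398064347580635), np.float64(0.5896891329138413), np.int64(83))
```

View pics/w4.png

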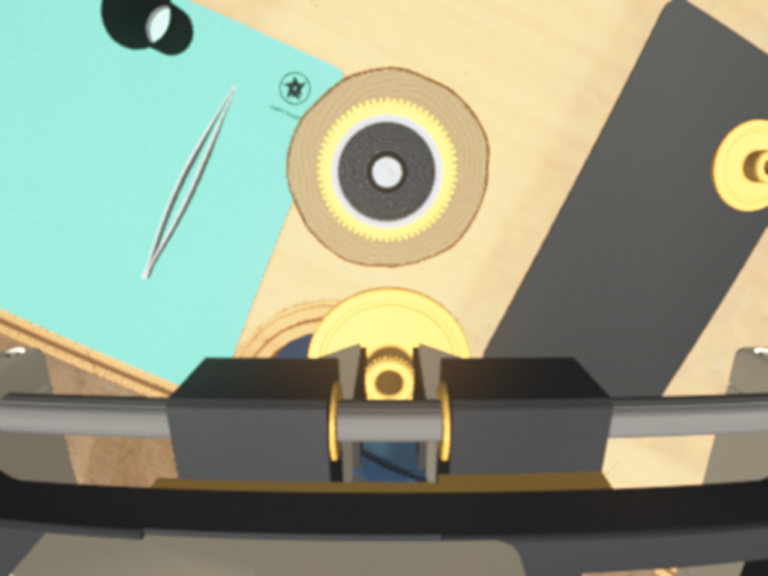

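Run:
```python
from h import *
s=R(); p=read_camera("wrist")
X=np.array([.4838,.1118]); g=p["img"].astype(np.float32).mean(2)
rr=np.arange(.001,.04,.001); a=np.linspace(0,6.28,90)
P=np.array([[[X[0]+q*np.cos(t),X[1]+q*np.sin(t),.04] for q in rr] for t in a]); uv=proj(p,P).reshape(90,-1,2).astype(np.float32)
print([(int(q*1e3+.5),int(v)) for q,v in zip(rr,cv2.remap(g,uv[...,0],uv[...,1],1).mean(0))])
for r,b,sg in((.0235,.0025,1),(.0275,.0025,-1),(.032,.0015,0),(.0345,.0025,-1),(.05,.004,0)): print(r,b,sg,fitc(p,X,r,.04,band=b,sign=sg))
print("arbor tip",fitc(p,X,.0035,.051,band=.0025,sign=-1))
c=np.array(p["world_from_camera"])[:3,3];print(c)
save("w5.png",p["img"][60:180,190:330],5)
```

```text
7.9 [0.4206 0.0818 0.1162] [ 3.1416e+00 -2.0000e-04 -1.1491e+00] [-0.3 -0.2 -0.7] 0.0166
[(1, 233), (2, 232), (3, 233), (4, 236), (5, 236), (6, 229), (7, 182), (8, 104), (9, 68), (10, 77), (11, 93), (12, 94), (13, 94), (14, 93), (15, 94), (16, 93), (17, 94), (18, 94), (19, 95), (20, 95), (21, 93), (22, 93), (23, 105), (24, 156), (25, 216), (26, 235), (27, 237), (28, 230), (29, 223), (30, 222), (31, 221), (32, 217), (33, 212), (34, 204), (35, 192), (36, 184), (37, 183), (38, 183), (39, 183)]
0.0235 0.0025 1 (array([0.48395269, 0.11223714]), np.float64(0.0006352700895392763), np.float64(0.07251175074442033), np.int64(120))
0.0275 0.0025 -1 (array([0.48396214, 0.11203198]), np.float64(0.0006535971756517436), np.float64(0.04851172627706789), np.int64(120))
0.032 0.0015 0 (array([0.48382191, 0.11181554]), np.float64(0.00048788840549352766), np.float64(0.012394587856706805), np.int64(119))
0.0345 0.0025 -1 (array([0.4843733, 0.1119922]), np.float64(-4.917407702907342e-05), np.float64(0.3222761395496275), np.int64(120))
0.05 0.004 0 (array([0.48410315, 0.11136632]), np.float64(-0.00013757535300882022), np.float64(0.5303096750811842), np.int64(120))
arbor tip (array([0.4838, 0.1118]), np.float64(0.0015000000000000055), np.float64(2.4361251400509508e-14), np.int64(76))
[0.48805916 0.11273911 0.27462446]
```

View pics/w5.png

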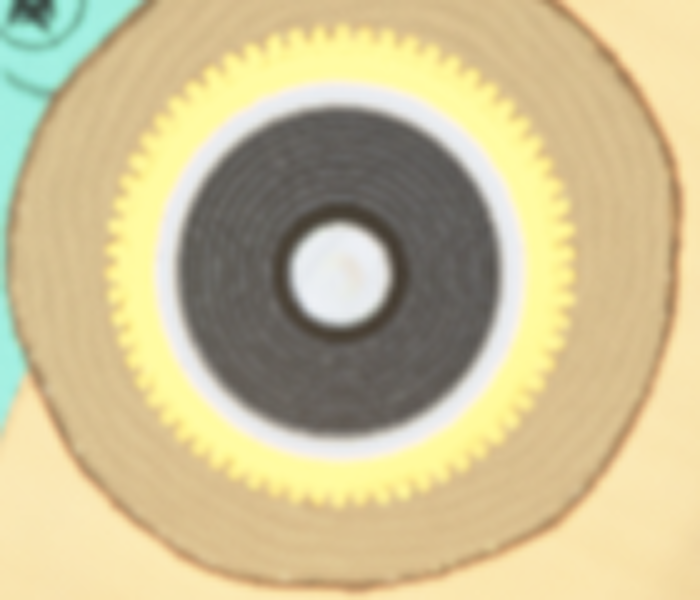

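Run:
```python
from h import *
print(togo([.4842,.1118,.116]))
```

```text
[-0.0013003  -0.070283    0.00019779]
```

>>> carry_out --translation '[[-0.0013,-0.01,0],[0,-0.02,0],[0,-0.02,0],[0,-0.0153,0],[0,-0.005,0],[0,0,0.015],[0,0,0.015],[0,0,0],[0,0,0],[0,0,0]]' --turn '[[0,0,0],[0,0,0],[0,0,0],[0,0,0],[0,0,0],[0,0,0],[0,0,0],[0,0,0],[0,0,0],[0,0,0]]' --gripper '[1,1,1,1,1,1,1,1,1,1]'

```text
time: 8.95
tool_pos: [0.4844, 0.1124, 0.0869]
tool_rot: [-3.14, -0.001, -1.148]
contact_force: [0.0, 0.1, -0.9]
opening: 0.0165
```

Run:
```python
from h import *
s=R(); print(togo([.4842,.1118,.07]))
p=read_camera("wrist"); t=s["tool_pos"]
for z in (.011,.0118): print("bore",fitc(p,t,.005,t[2]+z,band=.003))
```

```text
8.95 [0.4844 0.1124 0.0869] [-3.1404e+00 -5.0000e-04 -1.1481e+00] [ 0.   0.1 -0.9] 0.0165
[0.00047503 0.00050988 0.01693056]
bore (array([0.48359177, 0.11280367]), np.float64(4.208588950491104e-05), np.float64(0.20266931358985388), np.int64(120))
bore (array([0.48395533, 0.11300735]), np.float64(-3.5778363265026216e-05), np.float64(0.17145090460789333), np.int64(120))
```

>>> carry_out --translation '[[0.0005,0.0003,0.01],[0,0,0.006],[0,0,0.003],[0,0,0.003],[0,0,0.003],[0,0,0.002],[0,0,0.002],[0,0,0],[0,0,0]]' --turn '[[0,0,0],[0,0,0],[0,0,0],[0,0,0],[0,0,0],[0,0,0],[0,0,0],[0,0,0],[0,0,0]]' --gripper '[1,1,1,1,1,1,1,1,1]'

```text
time: 9.9
tool_pos: [0.484, 0.1119, 0.0572]
tool_rot: [-3.142, -0.0, -1.148]
contact_force: [0.0, 0.1, 0.1]
opening: 0.0166
```

>>> carry_out --translation '[[0,0,0.001],[0,0,0.001],[0,0,0.001],[0,0,0.001],[0,0,0.001],[0,0,0.001],[0,0,0],[0,0,0]]' --turn '[[0,0,0],[0,0,0],[0,0,0],[0,0,0],[0,0,0],[0,0,0],[0,0,0],[0,0,0]]' --gripper '[1,1,1,1,1,1,1,1]'

```text
time: 10.7
tool_pos: [0.4839, 0.1119, 0.0512]
tool_rot: [3.142, -0.0, -1.148]
contact_force: [-0.2, -0.3, -0.8]
opening: 0.0164
```

>>> carry_out --translation '[[0,0,0.0005],[0,0,0.0005],[0,0,0.0005],[0,0,0.0005],[0,0,0]]' --turn '[[0,0,0],[0,0,0],[0,0,0],[0,0,0],[0,0,0]]' --gripper '[1,1,1,1,1]'

```text
time: 11.2
tool_pos: [0.4844, 0.1119, 0.0498]
tool_rot: [-3.14, -0.001, -1.148]
contact_force: [-0.4, -0.5, 6.4]
opening: 0.0164
```

>>> carry_out --translation '[[0,0,0.0005],[0,0,0.0005],[0,0,0.0005],[0,0,0]]' --turn '[[0,0,0],[0,0,0],[0,0,0],[0,0,0]]' --gripper '[1,1,1,1]'

```text
time: 11.6
tool_pos: [0.4842, 0.1118, 0.048]
tool_rot: [-3.141, -0.001, -1.148]
contact_force: [-1.0, -0.6, 2.3]
opening: 0.0167
```

>>> carry_out --translation '[[0,0,0.0005],[0,0,0.0005],[0,0,0.0005],[0,0,0.0005],[0,0,0]]' --turn '[[0,0,0],[0,0,0],[0,0,0],[0,0,0],[0,0,0]]' --gripper '[1,1,1,1,1]'

```text
time: 12.1
tool_pos: [0.4837, 0.1118, 0.0452]
tool_rot: [3.141, 0.0, -1.148]
contact_force: [0.6, -0.8, -4.2]
opening: 0.0164
```

>>> carry_out --translation '[[0,0,0.0005],[0,0,0.0005],[0,0,0.0005],[0,0,0]]' --turn '[[0,0,0],[0,0,0],[0,0,0],[0,0,0]]' --gripper '[1,1,1,1]'

```text
time: 12.5
tool_pos: [0.4836, 0.1118, 0.0439]
tool_rot: [3.141, 0.0, -1.148]
contact_force: [-0.3, -1.0, -5.4]
opening: 0.0167
```

>>> carry_out --translation '[[0,0,0.0005],[0,0,0.0005],[0,0,0]]' --turn '[[0,0,0],[0,0,0],[0,0,0]]' --gripper '[1,1,1]'

```text
time: 12.8
tool_pos: [0.484, 0.1119, 0.0433]
tool_rot: [-3.141, -0.0, -1.148]
contact_force: [-1.1, -1.0, -3.0]
opening: 0.0163
```

>>> carry_out --translation '[[0,0,0.0005],[0,0,0.0005],[0,0,0]]' --turn '[[0,0,0],[0,0,0],[0,0,0]]' --gripper '[1,1,1]'

```text
time: 13.1
tool_pos: [0.4841, 0.1119, 0.0428]
tool_rot: [-3.141, -0.0, -1.148]
contact_force: [-1.4, -0.6, 5.0]
opening: 0.0166
```

Now home (flange on rim). Press up to about 15 N to seat it.

>>> carry_out --translation '[[0,0,0.0005],[0,0,0.0005],[0,0,0],[0,0,0]]' --turn '[[0,0,0],[0,0,0],[0,0,0],[0,0,0]]' --gripper '[1,1,1,1]'

```text
time: 13.5
tool_pos: [0.4841, 0.1119, 0.0427]
tool_rot: [-3.14, -0.001, -1.148]
contact_force: [-5.1, -2.4, 15.7]
opening: 0.0167
```

>>> carry_out --translation '[[0,0,-0.001],[0,0,0],[0,0,0],[0,0,0],[0,0,-0.005],[0,0,-0.015],[0,0,-0.025],[0,0,-0.025],[0,0,0],[0,0,0]]' --turn '[[0,0,0],[0,0,0],[0,0,0],[0,0,0],[0,0,0],[0,0,0],[0,0,0],[0,0,0],[0,0,0],[0,0,0]]' --gripper '[0,0,0,0,0,0,0,0,0,0]'

```text
time: 14.5
tool_pos: [0.4839, 0.112, 0.1122]
tool_rot: [-3.141, -0.0, -1.148]
contact_force: [-0.6, 1.0, -0.7]
opening: 0.0461
```

Run:
```python
from h import *
s=R(); p=read_camera("wrist"); save("w6.png",p["img"],1.2)
print("flange", fitc(p,[.484,.112],.031,.043,band=.002),"bore",fitc(p,[.484,.112],.005,.056,band=.003))
for n in nets.tip_of(p,"cap_l_center")[:2]: print(n["score"],at_z(p,n["pixel"],.0435))
print(togo([.578,-.081,.115]))
```

```text
14.5 [0.4839 0.112  0.1122] [-3.1410e+00 -1.0000e-04 -1.1479e+00] [-0.6  1.  -0.7] 0.0461
flange (array([0.48416773, 0.11265732]), np.float64(1.0674421725825145e-05), np.float64(0.39687971201858097), np.int64(101)) bore (array([0.48434599, 0.11237404]), np.float64(-9.17570676318831e-07), np.float64(0.1293632299453526), np.int64(90))
0.86 [0.48385464 0.11172954 0.0435    ]
[ 0.21482119 -0.00737737 -0.00396005]
```

View pics/w6.png

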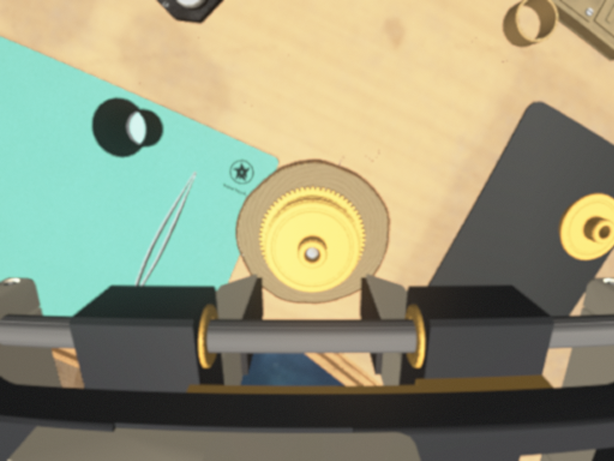

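The large cap sits flat on its rim, with the arbor centred in the bore at (260,211). Next is the small cap.

>>> carry_out --translation '[[0.015,0,0],[0.03,-0.001,0],[0.035,-0.001,0],[0.035,-0.001,0],[0.035,-0.001,0],[0.03,-0.001,0],[0.02,-0.001,0],[0.0148,-0.001,0],[0,0,0],[0,0,0]]' --turn '[[0,0,0],[0,0,0],[0,0,0],[0,0,0],[0,0,0],[0,0,0],[0,0,0],[0,0,0],[0,0,0],[0,0,0]]' --gripper '[0,0,0,0,0,0,0,0,0,0]'

```text
time: 15.6
tool_pos: [0.5779, -0.0809, 0.1116]
tool_rot: [3.14, 0.001, -1.148]
contact_force: [-0.2, 1.1, -0.7]
opening: 0.0459
```

>>> carry_out --translation '[[0,0,0.015],[0,0,0.02],[0,0,0.01],[0,0,0],[0,0,0],[0,0,0]]' --turn '[[0,0,0],[0,0,0],[0,0,0],[0,0,0],[0,0,0],[0,0,0]]' --gripper '[0,0,0,0,0,0]'

```text
time: 16.2
tool_pos: [0.579, -0.081, 0.0682]
tool_rot: [-3.14, -0.001, -1.148]
contact_force: [0.4, -0.7, 0.4]
opening: 0.0459
```

Run:
```python
from h import *
s=R(); p=read_camera("wrist"); X=[.578,-.081]
for n in nets.tip_of(p,"cap_s_center")[:2]: X=at_z(p,n["pixel"],.014);print(n["score"],n["pixel"],X)
X=at_z(p,nets.tip_of(p,"cap_s_center")[0]["pixel"],.014)
a=fitc(p,X,.026,.0132,band=.005,sign=-1); a=fitc(p,a[0],.026,.0132,band=.003,sign=-1); print(a,fitc(p,a[0],.005,.026,band=.003))
print(togo([*a[0],.022]))
```

```text
16.2 [ 0.579  -0.081   0.0682] [-3.1404e+00 -1.1000e-03 -1.1476e+00] [ 0.4 -0.7  0.4] 0.0459
0.63 [258.7, 215.2] [ 0.57762174 -0.08069712  0.014     ]
(array([ 0.57814607, -0.08017868]), np.float64(0.0002126013752437333), np.float64(0.01302350161521136), np.int64(120)) (array([ 0.57804377, -0.0801169 ]), np.float64(-0.00025474792386708027), np.float64(0.058288139042784945), np.int64(120))
[-0.00123551  0.00026737  0.04595549]
```

>>> carry_out --translation '[[-0.001,0,0.018],[0,0,0.018],[0,0,0.009],[0,0,0.004],[0,0,0.002],[0,0,0.001],[0,0,0],[0,0,0],[0,0,0]]' --turn '[[0,0,0],[0,0,0],[0,0,0],[0,0,0],[0,0,0],[0,0,0],[0,0,0],[0,0,0],[0,0,0]]' --gripper '[0,0,0,0,0,0,0,0,0]'

```text
time: 17.25
tool_pos: [0.5783, -0.0803, 0.0156]
tool_rot: [-3.141, -0.001, -1.148]
contact_force: [0.2, 0.3, -0.3]
opening: 0.0461
```

Run:
```python
from h import *
s=R(); p=read_camera("wrist")
print(fitc(p,[.5781,-.0802],.005,.026,band=.003),togo([.5781,-.0802,.0142]))
```

```text
17.25 [ 0.5783 -0.0803  0.0156] [-3.1411e+00 -5.0000e-04 -1.1480e+00] [ 0.2  0.3 -0.3] 0.0461
(array([ 0.5780412 , -0.08018076]), np.float64(-0.0001979598579686899), np.float64(0.002040142031308617), np.int64(120)) [-1.11877111e-04  6.44679292e-05  1.32221404e-03]
```

>>> carry_out --translation '[[0,0,0.0012],[0,0,0],[0,0,0],[0,0,0],[0,0,0],[0,0,0],[0,0,0],[0,0,0]]' --turn '[[0,0,0],[0,0,0],[0,0,0],[0,0,0],[0,0,0],[0,0,0],[0,0,0],[0,0,0]]' --gripper '[0,0,1,1,1,1,1,1]' --squeeze 50

```text
time: 18.1
tool_pos: [0.5784, -0.0804, 0.0143]
tool_rot: [-3.141, -0.001, -1.148]
contact_force: [0.6, -0.2, 4.2]
opening: 0.0169
```

>>> carry_out --translation '[[0,0,-0.005],[0,0,-0.01],[0,0,-0.02],[0,0,-0.025],[0,0,-0.025],[0,0,-0.015],[0,0,0],[0,0,0],[0,0,0]]' --turn '[[0,0,0],[0,0,0],[0,0,0],[0,0,0],[0,0,0],[0,0,0],[0,0,0],[0,0,0],[0,0,0]]' --gripper '[1,1,1,1,1,1,1,1,1]'

```text
time: 19.0
tool_pos: [0.5772, -0.08, 0.1129]
tool_rot: [3.14, 0.001, -1.148]
contact_force: [-0.0, -0.4, -1.0]
opening: 0.0165
```

Run:
```python
from h import *
s=R(); p=read_camera("wrist"); t=s["tool_pos"]
print("bore-tcp",fitc(p,t,.005,t[2]+.0118,band=.003)[0]-t[:2])
for n in nets.tip_of(p,"barrel_s_rim")[:2]: print(n["score"],at_z(p,n["pixel"],.04))
X=at_z(p,nets.tip_of(p,"barrel_s_rim")[0]["pixel"],.04)
print(fitc(p,X,.027,.04,band=.004))
print(togo([.5855-.064,-.205-.029,.115]))
```

```text
19.0 [ 0.5772 -0.08    0.1129] [ 3.1398e+00  1.4000e-03 -1.1480e+00] [-0.  -0.4 -1. ] 0.0165
bore-tcp [-0.00060874  0.00042374]
0.86 [ 0.58929764 -0.19926817  0.04      ]
(array([ 0.58661296, -0.20004325]), np.float64(0.0007698588967977283), np.float64(0.3510043579497675), np.int64(74))
[ 0.11739022  0.11420284 -0.00200137]
```

>>> carry_out --translation '[[0.01,0.01,0],[0.02,0.02,0],[0.025,0.025,0],[0.025,0.025,0],[0.02,0.018,0],[0.01,0.01,0],[0.005,0.003,0],[0,0,0],[0,0,0],[0,0,0]]' --turn '[[0,0,0],[0,0,0],[0,0,0],[0,0,0],[0,0,0],[0,0,0],[0,0,0],[0,0,0],[0,0,0],[0,0,0]]' --gripper '[1,1,1,1,1,1,1,1,1,1]'

```text
time: 20.15
tool_pos: [0.5243, -0.2295, 0.114]
tool_rot: [-3.142, 0.0, -1.147]
contact_force: [-0.4, 0.5, 0.2]
opening: 0.017
```

Run:
```python
from h import *
s=R(); p=read_camera("wrist"); save("w7.png",p["img"],1.2)
X=at_z(p,nets.tip_of(p,"barrel_s_rim")[0]["pixel"],.04)[:2]; print(X)
c=np.array(p["world_from_camera"])[:3,3];print(c)
for r,b,sg in((.0225,.0025,-1),(.0190,.0025,1),(.0295,.003,-1),(.027,.002,0)):
    a=fitc(p,X,r,.04,band=b,sign=sg); print(r,a)
t=s["tool_pos"]; print("bore-tcp",fitc(p,t,.005,t[2]+.0118,band=.003)[0]-t[:2])
```

```text
20.15 [ 0.5243 -0.2295  0.114 ] [-3.1416e+00  2.0000e-04 -1.1465e+00] [-0.4  0.5  0.2] 0.017
[ 0.58893054 -0.1996137 ]
[ 0.59173664 -0.19841678  0.27243635]
0.0225 (array([ 0.58786006, -0.19996362]), np.float64(0.0006895260921797704), np.float64(0.010712134056127314), np.int64(120))
0.019 (array([ 0.58781856, -0.19978469]), np.float64(0.0002737788224754664), np.float64(0.027572765297944064), np.int64(120))
0.0295 (array([ 0.5880938 , -0.19974059]), np.float64(0.00025336431697593363), np.float64(0.34168877774177375), np.int64(120))
0.027 (array([ 0.58894853, -0.19958735]), np.float64(0.0007959100568872789), np.float64(0.004092269559039438), np.int64(119))
bore-tcp [-0.00062699  0.00046325]
```

View pics/w7.png

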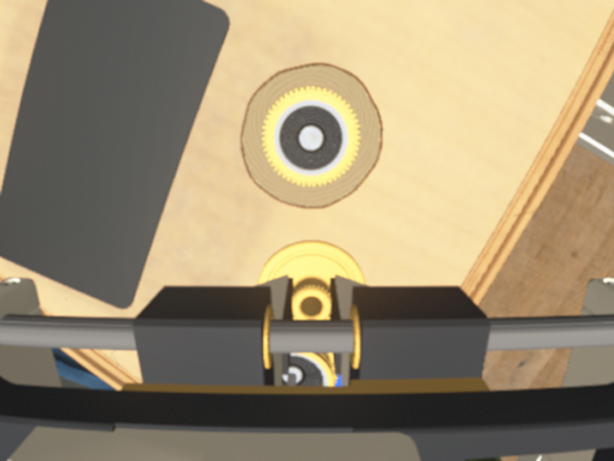

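Run:
```python
from h import *
R(); print(togo([.5881,-.2001,.114]))
```

```text
20.25 [ 0.5243 -0.2297  0.114 ] [-3.1416  0.     -1.1466] [-0.1  0.4 -0.7] 0.0165
[-7.19540433e-04 -7.03018638e-02  3.78017001e-05]
```

>>> carry_out --translation '[[-0.0007,-0.01,0],[0,-0.02,0],[0,-0.02,0],[0,-0.0153,0],[0,-0.005,0],[0,0,0.015],[0,0,0.013],[0,0,0],[0,0,0],[0,0,0]]' --turn '[[0,0,0],[0,0,0],[0,0,0],[0,0,0],[0,0,0],[0,0,0],[0,0,0],[0,0,0],[0,0,0],[0,0,0]]' --gripper '[1,1,1,1,1,1,1,1,1,1]'

```text
time: 21.25
tool_pos: [0.588, -0.2015, 0.0866]
tool_rot: [-3.141, -0.001, -1.148]
contact_force: [-0.3, 0.2, -0.3]
opening: 0.0169
```

Run:
```python
from h import *
R(); print(togo([.5881,-.2001,.07]))
p=read_camera("wrist"); s=robot.observe(); t=s["tool_pos"]; print("bore",fitc(p,t,.005,t[2]+.0118,band=.003)[0])
print(togo([.5881,-.2001,.07]))
```

```text
21.25 [ 0.588  -0.2015  0.0866] [-3.1410e+00 -8.0000e-04 -1.1482e+00] [-0.3  0.2 -0.3] 0.0169
[-0.00122468 -0.00060716  0.01663449]
bore [ 0.58747312 -0.20096561]
[-0.00127914 -0.00054337  0.01674679]
```

>>> carry_out --translation '[[-0.0013,-0.0006,0.01],[0,0,0.006],[0,0,0],[0,0,0],[0,0,0]]' --turn '[[0,0,0],[0,0,0],[0,0,0],[0,0,0],[0,0,0]]' --gripper '[1,1,1,1,1]'

```text
time: 21.8
tool_pos: [0.588, -0.1998, 0.0702]
tool_rot: [-3.141, -0.0, -1.148]
contact_force: [-0.3, 0.4, -1.0]
opening: 0.0168
```

>>> carry_out --translation '[[0,0,0.003],[0,0,0.003],[0,0,0.003],[0,0,0.002],[0,0,0.002],[0,0,0],[0,0,0]]' --turn '[[0,0,0],[0,0,0],[0,0,0],[0,0,0],[0,0,0],[0,0,0],[0,0,0]]' --gripper '[1,1,1,1,1,1,1]'

```text
time: 22.5
tool_pos: [0.5879, -0.1997, 0.057]
tool_rot: [-3.142, -0.0, -1.148]
contact_force: [0.2, -0.5, -0.6]
opening: 0.0167
```

>>> carry_out --translation '[[0,0,0.001],[0,0,0.001],[0,0,0.001],[0,0,0.001],[0,0,0.001],[0,0,0.001],[0,0,0],[0,0,0]]' --turn '[[0,0,0],[0,0,0],[0,0,0],[0,0,0],[0,0,0],[0,0,0],[0,0,0],[0,0,0]]' --gripper '[1,1,1,1,1,1,1,1]'

```text
time: 23.3
tool_pos: [0.588, -0.2, 0.0513]
tool_rot: [-3.141, -0.001, -1.148]
contact_force: [-0.5, -1.0, 1.3]
opening: 0.0168
```

>>> carry_out --translation '[[0,0,0.0005],[0,0,0.0005],[0,0,0.0005],[0,0,0.0005],[0,0,0]]' --turn '[[0,0,0],[0,0,0],[0,0,0],[0,0,0],[0,0,0]]' --gripper '[1,1,1,1,1]'

```text
time: 23.8
tool_pos: [0.5884, -0.2001, 0.05]
tool_rot: [-3.14, -0.002, -1.148]
contact_force: [-1.3, -1.1, 6.8]
opening: 0.0167
```

>>> carry_out --translation '[[0,0,0.0005],[0,0,0.0005],[0,0,0.0005],[0,0,0]]' --turn '[[0,0,0],[0,0,0],[0,0,0],[0,0,0]]' --gripper '[1,1,1,1]'

```text
time: 24.2
tool_pos: [0.588, -0.2, 0.0476]
tool_rot: [-3.141, -0.001, -1.148]
contact_force: [-0.5, -2.5, 1.9]
opening: 0.0168
```

>>> carry_out --translation '[[0,0,0.0005],[0,0,0.0005],[0,0,0.0005],[0,0,0]]' --turn '[[0,0,0],[0,0,0],[0,0,0],[0,0,0]]' --gripper '[1,1,1,1]'

```text
time: 24.6
tool_pos: [0.5875, -0.1996, 0.0452]
tool_rot: [3.141, 0.001, -1.148]
contact_force: [2.1, -2.8, -4.0]
opening: 0.0169
```

>>> carry_out --translation '[[0,0,0.0005],[0,0,0.0005],[0,0,0.0005],[0,0,0]]' --turn '[[0,0,0],[0,0,0],[0,0,0],[0,0,0]]' --gripper '[1,1,1,1]'

```text
time: 25.0
tool_pos: [0.5876, -0.1995, 0.0442]
tool_rot: [3.141, 0.001, -1.148]
contact_force: [0.1, -2.8, -4.2]
opening: 0.0166
```

>>> carry_out --translation '[[0,0,0.0005],[0,0,0.0005],[0,0,0]]' --turn '[[0,0,0],[0,0,0],[0,0,0]]' --gripper '[1,1,1]'

```text
time: 25.3
tool_pos: [0.5878, -0.1995, 0.0437]
tool_rot: [-3.142, 0.0, -1.148]
contact_force: [0.1, -0.5, -3.1]
opening: 0.0169
```

>>> carry_out --translation '[[0,0,0.0005],[0,0,0.0005],[0,0,0]]' --turn '[[0,0,0],[0,0,0],[0,0,0]]' --gripper '[1,1,1]'

```text
time: 25.6
tool_pos: [0.5879, -0.1996, 0.0433]
tool_rot: [-3.141, -0.0, -1.148]
contact_force: [-2.0, 1.0, 5.0]
opening: 0.0164
```

>>> carry_out --translation '[[0,0,0.0005],[0,0,0],[0,0,0]]' --turn '[[0,0,0],[0,0,0],[0,0,0]]' --gripper '[1,1,1]'

```text
time: 25.9
tool_pos: [0.5879, -0.1996, 0.0433]
tool_rot: [-3.141, -0.0, -1.148]
contact_force: [-4.2, -0.2, 8.6]
opening: 0.0166
```

>>> carry_out --translation '[[0,0,0.0006],[0,0,0],[0,0,0],[0,0,0],[0,0,0]]' --turn '[[0,0,0],[0,0,0],[0,0,0],[0,0,0],[0,0,0]]' --gripper '[1,1,1,1,1]'

```text
time: 26.4
tool_pos: [0.5879, -0.1996, 0.0433]
tool_rot: [-3.141, -0.001, -1.148]
contact_force: [-4.9, 2.8, 12.5]
opening: 0.0168
```

Run:
```python
from h import *
for i in range(4):
    p=read_camera("wrist"); s=robot.observe(); print(np.round(s["contact_force"],1),np.round(s["tool_pos"],5))
q=read_camera("scene"); save("f.png",np.hstack([q["img"][170:320,150:400],]),3); R()
a=fitc(p,[.588,-.2],.005,.056,band=.003); print(a)
```

```text
[-5.3  1.4 12.6] [ 0.58792 -0.19957  0.04325]
[-5.1  1.8 13. ] [ 0.58791 -0.19958  0.04325]
[-4.9  2.9 12.9] [ 0.58789 -0.19956  0.04326]
[-4.7  2.1 12.6] [ 0.5879  -0.19955  0.04324]
26.65 [ 0.5879 -0.1996  0.0433] [-3.1410e+00 -6.0000e-04 -1.1478e+00] [-4.3  2.2 12.8] 0.0164
(array([ 0.5886468 , -0.20146406]), np.float64(0.0012060088226681718), np.float64(0.37279046995744547), np.int64(95))
```

View pics/f.png

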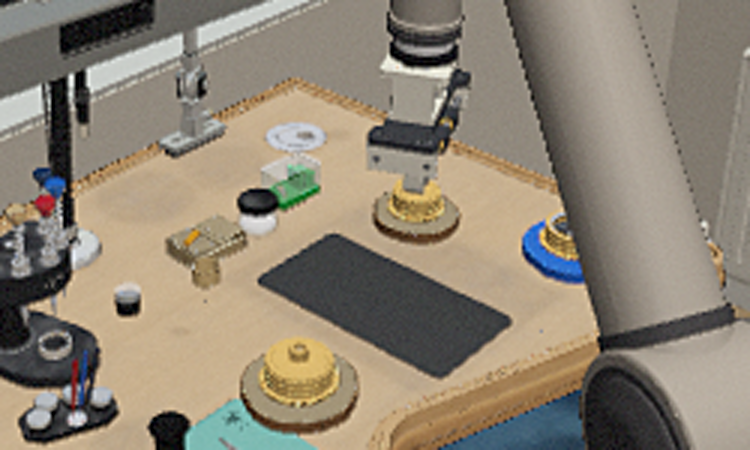

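>>> carry_out --translation '[[0,0.0003,0.0002],[0,0,0],[0,0,0],[0,0,0],[0,0,0],[0,0,0]]' --turn '[[0,0,0],[0,0,0],[0,0,0],[0,0,0],[0,0,0],[0,0,0]]' --gripper '[1,1,1,1,1,1]'

```text
time: 27.25
tool_pos: [0.5879, -0.1996, 0.0432]
tool_rot: [-3.14, -0.001, -1.148]
contact_force: [-5.4, 3.1, 12.7]
opening: 0.0167
```

Run:
```python
from h import *
f=[]
for i in range(4):
    p=read_camera("top"); s=robot.observe(); f.append(s["contact_force"]); 
print(np.round(f,1),s["tool_pos"])
if all(11.5<x[2]<18.5 for x in f): print("hand in",robot.hand_in())
```

```text
[[-4.8  2.7 13. ]
 [-4.1  3.  12.4]
 [-4.2  1.8 13.1]
 [-4.6  3.1 13.1]] [ 0.58791596 -0.19958776  0.04327518]
the job is handed in; nothing more can be done
hand in None
```

Both barrels on the wooden blocks are closed, and I handed the job in at about 27.5 s with the gripper still pressing the small cap onto its rim. I closed the large barrel first, then the small one. The drum on the blue block was left alone.

- **Snap and seating:** on each cap the push rose to between 6 and 7 N at the ring, dropped suddenly, and then ended on a hard stop at the rim. After I let go of the large cap, the wrist camera showed its flange at home height, with the arbor about 0.5 mm from the bore centre.
- **Final push:** it held steady at 12.4 to 13.1 N, with a sideways force of about 5 N. My last attempt to raise the push slightly and ease the sideways force changed neither. The highest downward push I read was about 16 N, while seating the large cap.
- **Checks that were weaker:** the gripper hid the small cap, and the camera fit of its bore at the end was poor (about 2 mm off with a bad fit), so I did not use it. That cap's seating rests on the force, the finger height and the last scene view. The fingertips stopped about 1 mm lower than I expected on both caps, probably from a slight slip on the boss or a thicker mat than I assumed.
- **Bystanders:** I never moved near the eye loupe, the brass ring or the tweezers, but I did not measure their positions again at the end.

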